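# Trip a ratchet clamp and free a cast cuff

### The arm

A 6-joint arm with a two-finger parallel gripper is mounted at the origin on the work surface. World frame = base frame: x ahead of the robot, y to its left, z up, the work surface at z = 0. Lengths are in m, angles in rad, forces in N, time in s.
With the tool pointing down it reaches from about 0.4 to 0.825 m from the base axis. Payload 7 kg.
Tool frame: the origin (TCP) lies at the centre of the arm's flange, where the gripper is bolted on; the fingertips stand 178 mm ahead of it and the grasp point (between the pads) lies 159 mm ahead of it; z points along the fingers, y is the direction in which the jaws open and shut (so a half turn about z gives the same grasp; the last joint's range is limited). The gripper opens to 88 mm and grips with 3 to 60 N. Pads are 19 mm wide; open, the fingers measure 130 mm over their backs; the gripper's body (78 mm by 193 mm) begins 47 mm behind the grasp point.
Start: joints at [-1.054, 0.359, 0.012, 0, -1.224, -0.288], TCP at [0.153, -0.657, 0.405] pointing down, gripper open.
Joint ranges: [-3.07, 3.07], [-1.43, 2.12], [-1.02, 1.25], [-3.03, 1.67], [-3.05, -0], [-3.03, 3.03]. Speed limits (rad/s): [2.39, 2.39, 3.01, 3.14, 3.14, 3.14].

### API

Orientations are given as [roll, pitch, yaw] about the fixed x, y, z axes, in that order (R = Rz(yaw) Ry(pitch) Rx(roll)).
In Python, from station import * gives the robot as it stands.
- The arm moves only by the tool send_rows, never from a script. Its argument "motion" is a list of rows, each an object with "offset": the shift along the tool's x, y, z in cm, a list of three; "turn": the turn about the tool's z in degrees. In form: [{"offset": [x, y, z], "turn": turn}, ...]. A call has 1 to 8 rows; each row is the pose to reach, as a shift and turn from the pose commanded when the call began, along the tool's axes at that moment; what a row does not reach only later rows make up. A row lasts 1/10 s, in which the tool goes at most 50 mm and 8.59 degrees, less where a joint would pass 70% of its speed; a pose out of reach is approached as far as the arm can. A call with a gripper value outside its range is refused whole. "hand" is the opening, from -1 (shut) to 1 (fully open), set as the call begins (left out, the last holds). The fingers move at their own pace and stop on an object; "squeeze" is the grip in N (left out, the last holds). Time passes only in rows, so rows that repeat a pose let the fingers close. It gives the time, the measured TCP pose, the force and the opening at its end, in the units of the state.
- get_state(): the state, without advancing time (a new reading comes with each control period).
- grab_frame(name): name is "side" or "top" or "wrist"; returns a dict with "frame" (384x512x3 uint8, blue, green, red), "range_z" (384x512 float32, m along the optical axis (not along the pixel's ray), 0 where there is no reading), "vertical_fov" (degrees; the focal length in pixels is half the picture's height over the tangent of half this angle, whatever the lens; pixels are square), "cx", "cy" (the principal point, pixels), "cam_to_world" (4x4, takes a point from camera to world coordinates). Camera axes: x right, y up, looking along -z (the intrinsics and any distortion apply to the point x, -y, -z); pixel columns grow to the right and rows downward; lengths in m; the calibration is good to about 2 mm. A picture is of the moment at which its call begins.
- job_done(): hands the job in, once; it reports no verdict.
The state is a dict: "t": time; "q": joint angles; "qd": joint speeds; "joint_efforts": joint torques, N m; "eef_pos": TCP position; "ee_rot": TCP orientation; "force": force on the tool from outside, world axes, zero at the start; "moment": the same for the moment, N m; "width": finger opening in m.
Only numpy, scipy, OpenCV 4.12 (cv2) and the standard library are available. Lean on these libraries where they do the work, as an engineer would, in place of code of your own. Each camera call takes 0.05 s, during which the arm holds its last target. There are 200 camera calls.

### The job

The resin cuff in the ratchet clamp has set. Press the round release button on the tail of the clamp's sprung pawl, feeling for it and never harder than about 25 N, and keep it down until the jaw has run right back; then lift the cuff straight out and set it down gently, upright and wholly on the turntable's disc, without forcing it against the clamp. Leave everything else where it is.

Things in the scene. Friction and masses are not known exactly. Their poses are not given: they have to be found in the camera images.
- clamp: Grey ratchet bench clamp, fixed. Bed 325 x 90 x 20 mm. Origin on the table under the cuff's place; x along the bed (-75 to +250 mm) from fixed jaw through moving jaw, ratchet wheel (axis at 125 mm) and pawl to the release button; z up. Fixed jaw: 56 mm wide in y, face at x = -32.5 mm, top 50 mm above the table. Pivot posts at x = 160 to 180 mm, 89 mm high.
- pawl: Steel lever 119 x 14 x 8 mm, origin on its pivot (80 mm high), x to the tail. Pressing the button on the tail straight down lifts the nose off the wheel. Sprung: about 4 N at first, 6 to 11 N where the nose clears after about 5 mm of button travel; from 6 mm a rubber buffer adds about 8 N per mm. A steady 14 to 20 N always holds it released; over 25 N bends it.
- pawl_tail (a point): Middle of the upper face of the pawl's tail, under the button; 88 mm above the table at rest. The button is a flat steel disc, 24 mm across, 6 mm thick, on a threaded stem screwed out by a different, unmeasured amount each time: its top stands 6 to 28 mm above this point. Axes as pawl.
- jaw (a joint): How far the moving jaw has slid back, m: 0 clamped, 0.0258 fully back. Once the pawl is lifted a damped spring runs it back in about 3 s; let go too soon, the pawl catches the next tooth (every 5.4 mm) and must be pressed again. The jaw is 56 mm wide, 66 mm high over the table (rack bar at clamp y = 29 mm: 72 mm); its lip reaches 9 mm over the cuff's flange when clamped.
- cuff_center (a point): Loose grey resin cuff, about 0.2 kg, upright on the clamp's bed between the jaws: flange 64 mm across and 12 mm thick at the bottom, round barrel 42 mm across above it, 70 mm high in all. Point on its axis half-way up (35 mm above its underside); z is its axis. Grip the barrel above the flange, a finger on each side along the clamp's y, where it is free.
- turntable: Fixed modelling turntable, a bare metal disc 170 mm across and 8 mm thick on a short stem; its flat top is 50 mm above the table. Origin on the table under its centre.
- sanding_block: Bystander: black sanding block 115 x 45 x 32 mm, origin under its centre.
- paint_tin: Bystander: small paint tin, 35 mm across, 38 mm high, beside the clamp; origin under its centre.
- brush: Bystander: paint brush lying on the table.
- carton: Bystander: white box 70 x 160 x 60 mm, origin under its centre.
- carton_tin: Bystander: small paint tin, 35 mm across, 38 mm high, standing on the white box.
- resin_jar: Bystander: amber jar 64 mm across, 85 mm high, origin under its centre.
- g_clamp: Bystander: small steel screw clamp lying on the table.
- hammer: Bystander: hammer lying on the table.
Things that resemble listed ones, but are neither listed nor needed, are in the scene too. What is shaped like the part that bears cuff_center but purple is not meant.

How it is judged:
On the way, in this order (a step that is already met when the one before it is completed fails the run):
1. the jaw has run back at least 19 mm (value of joint jaw above 0.019 m), for 0.2 s.
2. the cuff is lifted clear of the clamp (centre 35 mm higher than it stood) (z of cuff_center in the frame of clamp above 0.09 m), for 0.1 s.
At the end, for the whole second after the job is handed in: The jaw is back at least 19 mm; the cuff stands upright (within 0.1 rad), at rest and released, on the turntable with its whole flange on the disc (its axis within 55 mm of the disc's centre) (value of joint jaw above 0.019 m and horizontal distance between cuff_center and turntable below 0.055 m and z of cuff_center in the frame of turntable between 0.08 and 0.09 m and angle between cuff_center's own z axis and vertical below 0.1 rad and contact force between cuff and turntable above 0.5 N and linear speed of cuff below 0.02 m/s); the robot touches nothing.
It fails at once if the pawl or its button is pressed harder than 25 N (contact force between any of the fingers, the arm and pawl above 25 N).
It fails at once if the cuff is lifted while the jaw is less than 19 mm back (value of joint jaw below 0.019 m and z of cuff_center in the frame of clamp above 0.067 m).
It fails at once if the cuff is forced against the clamp with more than 30 N (contact force between cuff and clamp above 30 N).
It fails at once if the cuff is dropped (faster than 0.4 m/s while no finger holds it) (contact force between the fingers and cuff below 0.1 N and linear speed of cuff above 0.4 m/s).
It fails at once if a bystander is moved more than 20 mm (distance of any of sanding_block, paint_tin, brush, carton, carton_tin, resin_jar, g_clamp, hammer from where it was at the start of the episode above 0.02 m).
It also fails if it takes over 64 s, if anything falls off the work surface, if the arm or the gripper's body presses on something with over 40 N, if the wrist force passes 120 N, or if a joint passes its speed limit or range.

## Working session

There is one attempt and no reset: what is moved stays moved. The work goes in short steps, Python scripts to look and compute and a tool call to move; the robot and the scene stay as the last step left them, time stands still between calls to the robot, and variables do not carry over. Pictures are saved under pics/ and viewed, about 8 in all and at most 12, crops included, and the job is handed in when it is done.

Besides the shell and the picture viewer there is one more tool, called after "Call:" as name(argument=value, ...), one argument or row to a line, values as JSON. send_rows: Moves the arm, as the interface text tells. Its arguments: {"type":"object","properties":{"motion":{"type":"array"},"hand":{"type":"number"},"squeeze":{"type":"number"}},"required":["motion"]}

```bash
mkdir -p pics; ls
cat > h.py <<'E'
from station import *
import numpy as np, cv2
def cloud(f):
    H,W=f["range_z"].shape; fl=H/2/np.tan(np.radians(f["vertical_fov"])/2)
    v,u=np.mgrid[0:H,0:W]; d=f["range_z"]
    P=np.stack([(u-f["cx"])/fl*d,-(v-f["cy"])/fl*d,-d,np.ones_like(d)],-1)
    P=P@np.array(f["cam_to_world"]).T
    P=P[...,:3]; P[d==0]=np.nan; return P
E
python3 - <<'E'
from h import *
print(get_state())
for n in ("top","side"):
    f=grab_frame(n); np.savez(n+"0.npz",**f); cv2.imwrite(f"pics/{n}0.png",f["frame"])
    print(n,[ (k,f[k]) for k in f if k not in("frame","range_z")])
    print((f["range_z"]>0).mean())
E
```

```text
pics
{'t': 0.0, 'q': array([-1.05387868e+00,  3.59379202e-01,  1.10532799e-02, -3.39962771e-04,
       -1.22411618e+00, -2.88090323e-01]), 'qd': array([-0.00077712,  0.00094594,  0.00066141,  0.00037885, -0.00071296,
       -0.00010384]), 'joint_efforts': array([ 8.14086507e-04, -5.82710409e+01,  2.93052667e+01,  6.99704647e+00,
        6.83742706e-03, -1.62142242e-04]), 'eef_pos': array([ 0.15305723, -0.6572116 ,  0.40372683]), 'ee_rot': array([ 3.13992390e+00, -1.61227485e-04, -2.91288097e+00]), 'force': array([-0.05231029,  0.09282853,  0.24633484]), 'moment': array([ 0.01075393,  0.06508449, -0.08968386]), 'width': 0.087388760888647}
top [('vertical_fov', 50.479188377462684), ('cx', 251.28835082954305), ('cy', 191.99467162138453), ('cam_to_world', array([[-0.00874097,  0.99977535, -0.01930927,  0.50646001],
       [-0.99994668, -0.00863305,  0.00566554, -0.03940048],
       [ 0.00549757,  0.01935776,  0.99979751,  1.06068535],
       [ 0.        ,  0.        ,  0.        ,  1.        ]]))]
0.9960123697916666
side [('vertical_fov', 56.52856063109974), ('cx', 255.16663550746858), ('cy', 188.04538096894558), ('cam_to_world', array([[ 0.77743928,  0.43542944, -0.45386052,  0.19961317],
       [-0.62885871,  0.52531714, -0.57321778, -0.48998961],
       [-0.01117519,  0.73105616,  0.68222578,  0.60650814],
       [ 0.        ,  0.        ,  0.        ,  1.        ]]))]
0.996002197265625
```

View pics/top0.png

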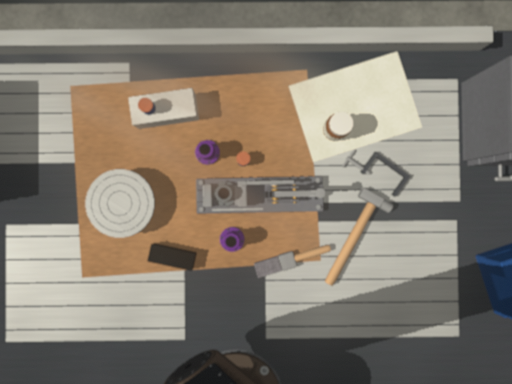

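View pics/side0.png

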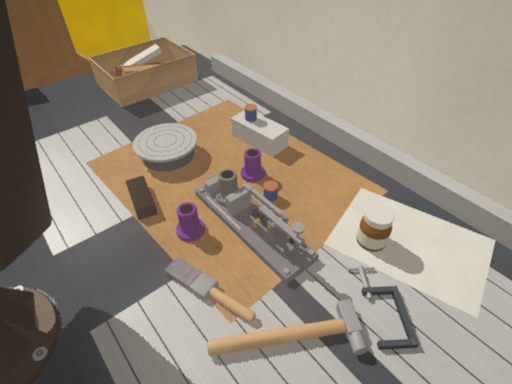

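Top view: clamp lies along image x from (197,194) to (327,194). The grey cuff is at (224,193), the turntable at (120,203), and purple lookalikes at (207,152) and (232,239). The button looks like the disc at about (298,230) in the side view.

Run:
```python
from h import *
T=dict(np.load("top0.npz"));S=dict(np.load("side0.npz"))
P=cloud(T);Q=cloud(S)
def reg(A,m):
    p=A[m]; return len(p),p.mean(0).round(4),p.min(0).round(4),p.max(0).round(4)
# turntable
for n,A in(("top",P),("side",Q)):
    m=(abs(A[...,2]-.05)<.008)&(A[...,1]>.22)&(A[...,1]<.45)&(A[...,0]>.35)&(A[...,0]<.65)
    print(n,"tt",reg(A,m))
    p=A[m][:,:2].astype(np.float32); print(cv2.minEnclosingCircle(p))
    print("table z", np.nanmedian(A[...,2][(A[...,0]>.5)&(A[...,0]<.6)&(A[...,1]>.12)&(A[...,1]<.2)]))
    m=(abs(A[...,2]-.02)<.006)&(A[...,0]>.42)&(A[...,0]<.58)&(A[...,1]<.12)&(A[...,1]>-.27)
    print("bed",reg(A,m), cv2.minAreaRect(A[m][:,:2].astype(np.float32)))
    m=(A[...,2]>.075)&(A[...,0]>.42)&(A[...,0]<.58)&(A[...,1]<.12)&(A[...,1]>-.27)
    print("high",reg(A,m))
    for p in A[m][::max(1,m.sum()//60)]: print(p.round(3),end=" ")
    print()
a=cv2.resize(T["frame"][165:225,185:340],None,fx=5,fy=5,interpolation=2)
b=cv2.resize(S["frame"][160:280,190:325],None,fx=5,fy=5,interpolation=2)
cv2.imwrite("pics/c1.png",a);cv2.imwrite("pics/c2.png",b)
```

```text
top tt (3368, array([0.5029, 0.2875, 0.0506]), array([0.4198, 0.2201, 0.0448]), array([0.5862, 0.3658, 0.0568]))
((0.5031401515007019, 0.28150826692581177), 0.08501968532800674)
table z 0.001652354043816695
bed (2577, array([ 0.5169, -0.0795,  0.0203]), array([ 0.4201, -0.2293,  0.0141]), array([0.5671, 0.0965, 0.026 ])) ((0.4944104850292206, -0.06680217385292053), (0.1459309607744217, 0.32471752166748047), 1.3932551145553589)
high (666, array([ 0.5234, -0.0883,  0.092 ]), array([ 0.5004, -0.216 ,  0.0753]), array([0.5523, 0.0421, 0.1217]))
[ 0.552 -0.015  0.076] [ 0.544 -0.147  0.085] [0.542 0.01  0.091] [0.54  0.027 0.09 ] [ 0.539 -0.143  0.086] [0.538 0.027 0.095] [ 0.536 -0.14   0.087] [0.535 0.032 0.089] [0.535 0.006 0.09 ] [0.533 0.039 0.09 ] [0.533 0.013 0.089] [ 0.53  -0.204  0.117] [0.531 0.025 0.09 ] [ 0.53  -0.109  0.079] [ 0.529 -0.164  0.085] [ 0.529 -0.19   0.089] [ 0.528 -0.211  0.116] [0.528 0.02  0.089] [ 0.527 -0.1    0.076] [ 0.527 -0.126  0.085] [ 0.527 -0.151  0.091] [ 0.526 -0.177  0.092] [ 0.526 -0.199  0.119] [0.526 0.032 0.091] [0.526 0.006 0.092] [ 0.525 -0.
[... 2060 characters left out ...]
47  0.088] [ 0.535 -0.162  0.08 ] [ 0.521 -0.16   0.086] [ 0.502 -0.147  0.085] [ 0.522 -0.167  0.087] [ 0.502 -0.146  0.082] [ 0.52  -0.169  0.088] [ 0.531 -0.209  0.116] [ 0.516 -0.168  0.088] [ 0.524 -0.206  0.115] [ 0.514 -0.159  0.078] [ 0.514 -0.201  0.115] [ 0.503 -0.155  0.08 ] [ 0.526 -0.183  0.088] [ 0.499 -0.153  0.078] [ 0.523 -0.183  0.086] [ 0.526 -0.217  0.115] [ 0.512 -0.201  0.109] [ 0.514 -0.179  0.084] [ 0.517 -0.214  0.114] [ 0.523 -0.194  0.088] [ 0.517 -0.19   0.087] [ 0.515 -0.189  0.084] [ 0.515 -0.195  0.087] [ 0.518 -0.202  0.088] [ 0.52  -0.21   0.091] [ 0.524 -0.212  0.087] [ 0.526 -0.217  0.088] [ 0.516 -0.208  0.081] [ 0.517 -0.219  0.088] [ 0.517 -0.222  0.084]
```

View pics/c1.png

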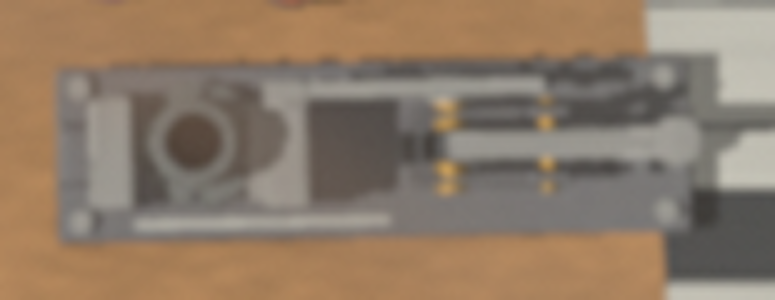

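View pics/c2.png

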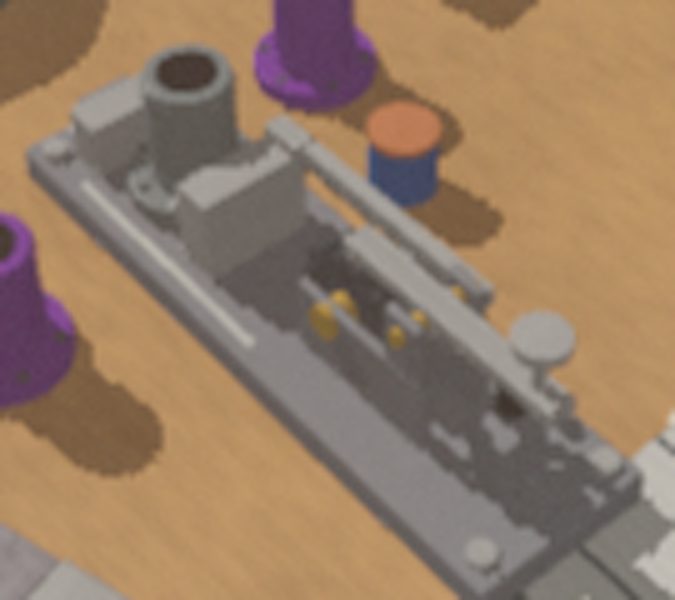

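The crops confirm it. The button is the flat disc on a stem at about (684,141) in the top crop, with its top at z≈0.116, world (0.522, -0.207). The cuff is the grey flanged tube between the jaws at (0.523, 0.022). The purple ones are the decoys. Next I'll move above the button with the fingers shut.

Call:
send_rows(
  motion=[
    {"offset":[-46,35.4,0],"turn":-76.9},
    {"offset":[-46,35.4,0],"turn":-76.9},
    {"offset":[-46,35.4,0],"turn":-76.9},
    {"offset":[-46,35.4,0],"turn":-76.9},
    {"offset":[-46,35.4,0],"turn":-76.9},
    {"offset":[-46,35.4,0],"turn":-76.9},
    {"offset":[-46,35.4,0],"turn":-76.9},
    {"offset":[-46,35.4,0],"turn":-76.9},
  ],
  hand=-1,
  squeeze=20,
)

```text
t: 0.9
eef_pos: [0.4073, -0.346, 0.4046]
ee_rot: [3.142, 0.0, -1.707]
force: [1.6, -1.2, 0.9]
width: 0.0293
```

```bash
cat >> h.py <<'E'
from scipy.spatial.transform import Rotation as Ro
def go(target,yaw=None):
    s=get_state(); R=Ro.from_euler("xyz",s["ee_rot"]); p=np.array(s["eef_pos"])
    o=R.inv().apply(np.array(target)-p)*100
    print("t",round(s["t"],2),"pos",p.round(4),"rot",s["ee_rot"].round(4),"F",s["force"].round(2),"w",round(s["width"],4))
    print("offset cm",o.round(2),"turn",None if yaw is None else round(-np.degrees((yaw-s["ee_rot"][2]+np.pi)%(2*np.pi)-np.pi),2))
E
python3 -c "
from h import *
go([.522,-.2075,.404],-np.pi/2)
# clamp yaw from pawl points & bed corners
P=cloud(dict(np.load('top0.npz')))
m=(abs(P[...,2]-.088)<.006)&(abs(P[...,0]-.521)<.012)&(P[...,1]<-.1)&(P[...,1]>-.2)
p=P[m];print(np.polyfit(p[:,1],p[:,0],1))
"
```

```text
t 0.9 pos [ 0.4073 -0.346   0.4046] rot [ 3.1416e+00  1.0000e-04 -1.7066e+00] F [ 1.64 -1.2   0.89] w 0.0293
offset cm [-15.28  -9.49   0.06] turn -7.78
[-0.02380986  0.5184571 ]
```

Call:
send_rows(
  motion=[
    {"offset":[-15.3,-9.5,0],"turn":-8},
    {"offset":[-15.3,-9.5,0],"turn":-8},
    {"offset":[-15.3,-9.5,0],"turn":-8},
    {"offset":[-15.3,-9.5,2],"turn":-8},
    {"offset":[-15.3,-9.5,5],"turn":-8},
    {"offset":[-15.3,-9.5,7.5],"turn":-8},
    {"offset":[-15.3,-9.5,7.5],"turn":-8},
  ],
)

```text
t: 1.6
eef_pos: [0.521, -0.2092, 0.3259]
ee_rot: [3.135, 0.001, -1.573]
force: [0.0, -0.4, 0.2]
width: 0.0003
```

```bash
python3 -c "
from h import *
go([.522,-.2075,.304],-np.pi/2+.024)
f=grab_frame('side');np.savez('s1.npz',**f)
cv2.imwrite('pics/s1.png',cv2.resize(f['frame'][150:270,200:360],None,fx=5,fy=5,interpolation=2))
f=grab_frame('wrist');cv2.imwrite('pics/w1.png',f['frame'])
"
```

```text
t 1.6 pos [ 0.521  -0.2092  0.3259] rot [ 3.1346e+00  1.3000e-03 -1.5731e+00] F [ 0.02 -0.44  0.2 ] w 0.0003
offset cm [-0.17 -0.12  2.19] turn -1.51
```

View pics/s1.png

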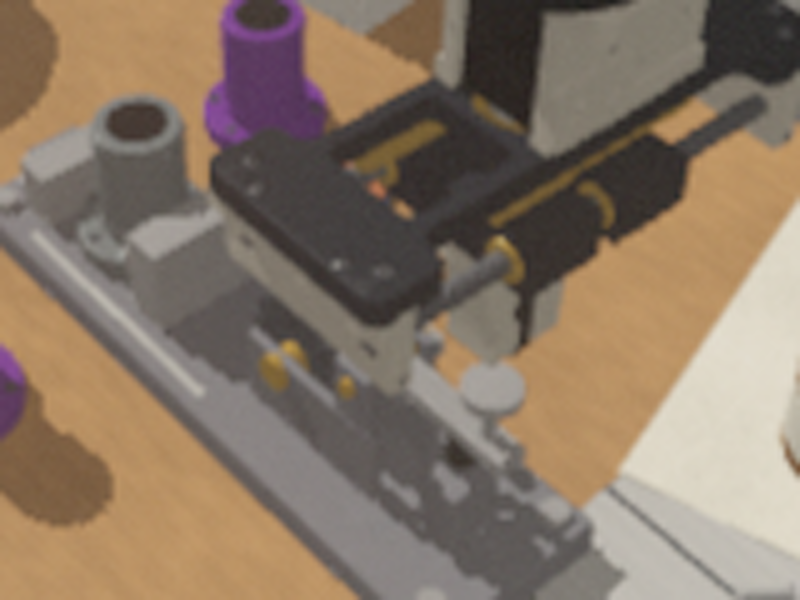

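The fingertip (490,335) is right over the button disc (490,390), with the jaw and cuff still clamped. I'll descend to just above the button, then feel for it.

Call:
send_rows(
  motion=[
    {"offset":[-0.15,-0.1,0.8],"turn":-1.5},
    {"offset":[-0.15,-0.1,1.6],"turn":-1.5},
    {"offset":[-0.15,-0.1,2.3],"turn":-1.5},
    {"offset":[-0.15,-0.1,2.3],"turn":-1.5},
    {"offset":[-0.15,-0.1,2.3],"turn":-1.5},
  ],
)

```text
t: 2.2
eef_pos: [0.5232, -0.2085, 0.3066]
ee_rot: [3.141, -0.0, -1.547]
force: [0.6, 0.2, 0.1]
width: 0.0005
```

Call:
send_rows(
  motion=[
    {"offset":[0,0,0.1],"turn":0},
    {"offset":[0,0,0.2],"turn":0},
    {"offset":[0,0,0.3],"turn":0},
    {"offset":[0,0,0.3],"turn":0},
  ],
)

```text
t: 2.6
eef_pos: [0.5231, -0.2084, 0.3036]
ee_rot: [3.141, 0.0, -1.547]
force: [0.2, -0.6, -1.1]
width: 0.0004
```

Call:
send_rows(
  motion=[
    {"offset":[0,0,0.1],"turn":0},
    {"offset":[0,0,0.2],"turn":0},
    {"offset":[0,0,0.2],"turn":0},
  ],
)

```text
t: 2.9
eef_pos: [0.5231, -0.2084, 0.3015]
ee_rot: [3.141, 0.0, -1.547]
force: [-0.4, -0.2, -0.2]
width: 0.0004
```

Call:
send_rows(
  motion=[
    {"offset":[0,0,0.1],"turn":0},
    {"offset":[0,0,0.2],"turn":0},
    {"offset":[0,0,0.3],"turn":0},
    {"offset":[0,0,0.4],"turn":0},
    {"offset":[0,0,0.4],"turn":0},
  ],
)

```text
t: 3.4
eef_pos: [0.5231, -0.2084, 0.2975]
ee_rot: [3.141, 0.0, -1.547]
force: [1.1, -1.0, -0.5]
width: 0.0003
```

Call:
send_rows(
  motion=[
    {"offset":[0,0,0.1],"turn":0},
    {"offset":[0,0,0.2],"turn":0},
    {"offset":[0,0,0.2],"turn":0},
  ],
)

```text
t: 3.7
eef_pos: [0.5231, -0.2084, 0.2955]
ee_rot: [3.141, 0.0, -1.547]
force: [-0.5, -0.1, 0.4]
width: 0.0005
```

Call:
send_rows(
  motion=[
    {"offset":[0,0,0.1],"turn":0},
    {"offset":[0,0,0.2],"turn":0},
    {"offset":[0,0,0.2],"turn":0},
  ],
)

```text
t: 4.0
eef_pos: [0.5233, -0.2085, 0.2941]
ee_rot: [-3.141, -0.0, -1.547]
force: [-1.6, 0.3, 4.7]
width: 0.0004
```

Call:
send_rows(
  motion=[
    {"offset":[0,0,0.1],"turn":0},
    {"offset":[0,0,0.2],"turn":0},
    {"offset":[0,0,0.2],"turn":0},
  ],
)

```text
t: 4.3
eef_pos: [0.5233, -0.209, 0.2927]
ee_rot: [-3.141, -0.001, -1.546]
force: [-2.8, -3.1, 8.0]
width: 0.0007
```

Call:
send_rows(
  motion=[
    {"offset":[0,0,0.1],"turn":0},
    {"offset":[0,0,0.1],"turn":0},
  ],
)

```text
t: 4.5
eef_pos: [0.5233, -0.2093, 0.292]
ee_rot: [-3.141, -0.002, -1.546]
force: [-2.2, -4.9, 8.9]
width: 0.0005
```

Call:
send_rows(
  motion=[
    {"offset":[0,0,0.1],"turn":0},
    {"offset":[0,0,0.1],"turn":0},
  ],
)

```text
t: 4.7
eef_pos: [0.5233, -0.2096, 0.2912]
ee_rot: [-3.141, -0.003, -1.546]
force: [-2.9, -7.1, 9.8]
width: 0.0006
```

Call:
send_rows(
  motion=[
    {"offset":[0.15,0,0.05],"turn":0},
    {"offset":[0.25,0,0.1],"turn":0},
    {"offset":[0.25,0,0.1],"turn":0},
  ],
)

```text
t: 5.0
eef_pos: [0.5233, -0.2113, 0.2893]
ee_rot: [-3.141, -0.001, -1.547]
force: [-0.9, -2.4, 5.9]
width: 0.0006
```

Call:
send_rows(
  motion=[
    {"offset":[0.06,0,0.1],"turn":0},
    {"offset":[0.06,0,0.1],"turn":0},
  ],
)

```text
t: 5.2
eef_pos: [0.5234, -0.2117, 0.2885]
ee_rot: [-3.141, -0.001, -1.547]
force: [-2.5, 0.1, 8.4]
width: 0.0004
```

Call:
send_rows(
  motion=[
    {"offset":[0.05,0,0.08],"turn":0},
    {"offset":[0.05,0,0.08],"turn":0},
  ],
)

```text
t: 5.4
eef_pos: [0.5235, -0.2121, 0.288]
ee_rot: [-3.141, -0.001, -1.547]
force: [-3.0, 1.4, 11.4]
width: 0.0002
```

Call:
send_rows(
  motion=[
    {"offset":[0.03,0,0.05],"turn":0},
    {"offset":[0.03,0,0.05],"turn":0},
  ],
)

```text
t: 5.6
eef_pos: [0.5234, -0.2123, 0.2877]
ee_rot: [-3.141, -0.0, -1.546]
force: [-3.4, 2.1, 13.2]
width: 0.0003
```

Call:
send_rows(
  motion=[
    {"offset":[0,0,0.06],"turn":0},
    {"offset":[0,0,0.06],"turn":0},
    {"offset":[0,0,0.06],"turn":0},
  ],
)

```text
t: 5.9
eef_pos: [0.5235, -0.2123, 0.2874]
ee_rot: [-3.14, -0.001, -1.546]
force: [-4.9, 1.9, 15.3]
width: 0.0007
```

Call:
send_rows(
  motion=[
    {"offset":[0,0,0.01],"turn":0},
    {"offset":[0,0,0.01],"turn":0},
    {"offset":[0,0,0.01],"turn":0},
    {"offset":[0,0,0.01],"turn":0},
    {"offset":[0,0,0.01],"turn":0},
    {"offset":[0,0,0.01],"turn":0},
    {"offset":[0,0,0.01],"turn":0},
    {"offset":[0,0,0.01],"turn":0},
  ],
)

```text
t: 6.7
eef_pos: [0.5234, -0.2123, 0.2873]
ee_rot: [-3.14, -0.001, -1.546]
force: [-5.0, 2.1, 14.7]
width: 0.0004
```

Call:
send_rows(
  motion=[
    {"offset":[0,0,0],"turn":0},
    {"offset":[0,0,0],"turn":0},
    {"offset":[0,0,0],"turn":0},
    {"offset":[0,0,0],"turn":0},
    {"offset":[0,0,0],"turn":0},
    {"offset":[0,0,0],"turn":0},
    {"offset":[0,0,0],"turn":0},
    {"offset":[0,0,0],"turn":0},
  ],
)

```text
t: 7.5
eef_pos: [0.5234, -0.2123, 0.2874]
ee_rot: [-3.14, -0.001, -1.546]
force: [-4.6, 1.4, 15.7]
width: 0.0009
```

Call:
send_rows(
  motion=[
    {"offset":[0,0,0],"turn":0},
    {"offset":[0,0,0],"turn":0},
    {"offset":[0,0,0],"turn":0},
    {"offset":[0,0,0],"turn":0},
    {"offset":[0,0,0],"turn":0},
    {"offset":[0,0,0],"turn":0},
    {"offset":[0,0,0],"turn":0},
    {"offset":[0,0,0],"turn":0},
  ],
)

```text
t: 8.3
eef_pos: [0.5234, -0.2123, 0.2873]
ee_rot: [-3.14, -0.001, -1.546]
force: [-5.4, 2.2, 15.3]
width: 0.0006
```

Call:
send_rows(
  motion=[
    {"offset":[0,0,0],"turn":0},
    {"offset":[0,0,0],"turn":0},
    {"offset":[0,0,0],"turn":0},
    {"offset":[0,0,0],"turn":0},
    {"offset":[0,0,0],"turn":0},
    {"offset":[0,0,0],"turn":0},
    {"offset":[0,0,0],"turn":0},
    {"offset":[0,0,0],"turn":0},
  ],
)

```text
t: 9.1
eef_pos: [0.5234, -0.2123, 0.2873]
ee_rot: [-3.14, -0.001, -1.546]
force: [-4.3, 1.8, 15.1]
width: 0.0003
```

```bash
python3 -c "
from h import *
f=grab_frame('side');np.savez('s2.npz',**f)
cv2.imwrite('pics/s2.png',cv2.resize(f['frame'][150:270,200:360],None,fx=5,fy=5,interpolation=2))
# moving-jaw top (z~.066) extents before/after
for n in('s1','s2'):
    A=cloud(dict(np.load(n+'.npz')))
    m=(abs(A[...,2]-.066)<.003)&(abs(A[...,0]-.522)<.02)&(A[...,1]<-.005)&(A[...,1]>-.1)
    print(n,m.sum(),np.percentile(A[m][:,1],[3,50,97]).round(4))
"
```

```text
s1 106 [-0.0955 -0.0274 -0.0159]
s2 110 [-0.0605 -0.0493 -0.0405]
```

View pics/s2.png

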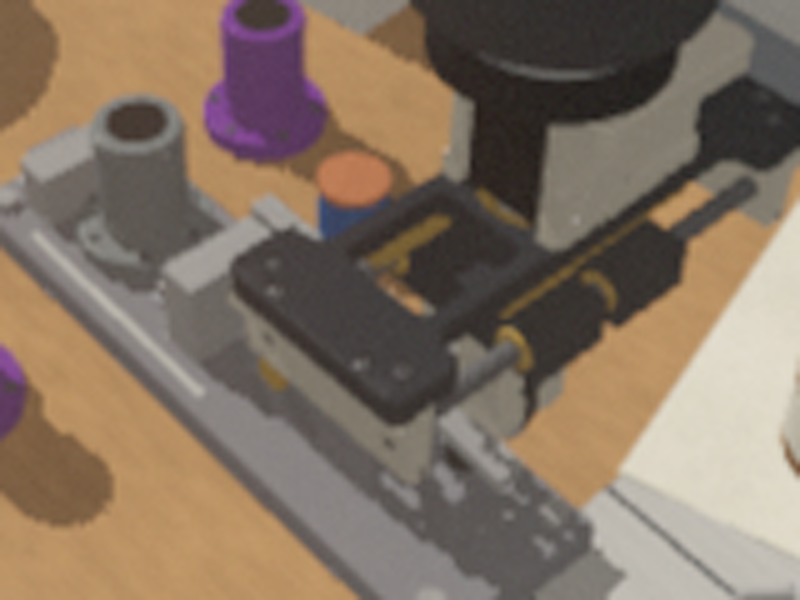

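The jaw has slid back about 25 mm and the cuff's flange is free. I'll hold a little longer, then lift off.

Call:
send_rows(
  motion=[
    {"offset":[0,0,0],"turn":0},
    {"offset":[0,0,0],"turn":0},
    {"offset":[0,0,0],"turn":0},
    {"offset":[0,0,0],"turn":0},
    {"offset":[0,0,0],"turn":0},
    {"offset":[0,0,0],"turn":0},
    {"offset":[0,0,0],"turn":0},
    {"offset":[0,0,0],"turn":0},
  ],
)

```text
t: 9.95
eef_pos: [0.5234, -0.2123, 0.2873]
ee_rot: [-3.14, -0.001, -1.546]
force: [-5.2, 1.8, 15.3]
width: 0.0004
```

Call:
send_rows(
  motion=[
    {"offset":[0,0,-0.3],"turn":0},
    {"offset":[0,0,-0.6],"turn":0},
    {"offset":[0,0,-1],"turn":0},
    {"offset":[0,0,-3],"turn":0},
    {"offset":[0,0,-6],"turn":0},
    {"offset":[0,0,-9],"turn":0},
    {"offset":[0,0,-9],"turn":0},
    {"offset":[0,0,-9],"turn":0},
  ],
)

```text
t: 10.75
eef_pos: [0.5232, -0.2123, 0.376]
ee_rot: [-3.14, 0.0, -1.547]
force: [-0.9, 0.5, -0.0]
width: 0.0007
```

```bash
python3 -c "
from h import *
f=grab_frame('side');np.savez('s3.npz',**f)
g=grab_frame('top');np.savez('t3.npz',**g)
for n in('s3','t3','top0','side0'):
    A=cloud(dict(np.load(n+'.npz')))
    m=(abs(A[...,2]-.066)<.003)&(abs(A[...,0]-.522)<.02)&(A[...,1]<-.005)&(A[...,1]>-.09)
    print(n,'jaw',m.sum(),np.percentile(A[m][:,1],[3,50,97]).round(4))
    m=(abs(A[...,2]-.09)<.005)&(abs(A[...,0]-.522)<.03)&(abs(A[...,1]-.022)<.03)
    if m.sum()>9: print('cuff',m.sum(),cv2.fitEllipse(cv2.convexHull(A[m][:,:2].astype(np.float32)*1000)), cv2.minEnclosingCircle(A[m][:,:2].astype(np.float32)*1000),A[m][:,2].mean())
    m=(A[...,2]>.05)&(A[...,2]<.08)&(abs(A[...,0]-.552)<.012)&(A[...,1]<.06)&(A[...,1]>-.1)
    if m.sum(): print('bar',np.percentile(A[m],[3,97],axis=0).round(3))
    for q,(x,y) in {'p1':(.61,.06),'p2':(.43,0)}.items():
        m=(A[...,2]>.055)&(abs(A[...,0]-x)<.05)&(abs(A[...,1]-y)<.05)&((A[...,0]>.575)|(A[...,0]<.46))
        if m.sum(): print(q,A[m].min(0).round(3),A[m].max(0).round(3))
go([.522,.022,.377],-np.pi/2+.024)
"
```

```text
s3 jaw 145 [-0.0762 -0.0525 -0.0409]
cuff 202 ((522.7874755859375, 17.427671432495117), (40.95177459716797, 41.971595764160156), 136.193603515625) ((523.3823852539062, 17.369997024536133), 21.752758026123047) 0.08889576865514519
bar [[ 0.541 -0.098  0.056]
 [ 0.553 -0.04   0.072]]
p1 [0.613 0.067 0.063] [0.651 0.085 0.071]
p2 [ 0.386 -0.019  0.056] [0.427 0.024 0.072]Traceback (most recent call last):
  File "<string>", line 8, in <module>
    print(n,'jaw',m.sum(),np.percentile(A[m][:,1],[3,50,97]).round(4))
                          ~~~~~~~~~~~~~^^^^^^^^^^^^^^^^^^^^^
    return _quantile_unchecked(
        a, q, axis, out, overwrite_input, method, keepdims, weights)
    return _ureduce(a,
                    func=_quantile_ureduce_func,
    ...<5 lines>...
                    overwrite_input=overwrite_input,
                    method=method)
    r = func(a, **kwargs)
    result = _quantile(arr,
                       quantiles=q,
    ...<2 lines>...
                       out=out,
                       weights=wgt)
    slices_having_nans = np.isnan(arr[-1, ...])
                                  ~~~^^^^^^^^^
IndexError: index -1 is out of bounds for axis 0 with size 0
```

```bash
python3 -c "
from h import *
for n in('top0','side0'):
    A=cloud(dict(np.load(n+'.npz')))
    m=(abs(A[...,2]-.09)<.006)&(abs(A[...,0]-.522)<.03)&(abs(A[...,1]-.022)<.03)
    print(n,'cuff',m.sum(),cv2.fitEllipse(cv2.convexHull(A[m][:,:2].astype(np.float32)*1000)), cv2.minEnclosingCircle(A[m][:,:2].astype(np.float32)*1000))
go([.523,.019,.377],-np.pi/2+.024)
"
```

```text
top0 cuff 253 ((524.6278076171875, 21.5150146484375), (41.591064453125, 41.789669036865234), 82.60140228271484) ((524.62109375, 21.5490665435791), 21.272090911865234)
side0 cuff 208 ((523.1195068359375, 17.375741958618164), (40.8631477355957, 41.75615310668945), 133.56134033203125) ((522.8911743164062, 17.467769622802734), 21.438425064086914)
t 10.85 pos [ 0.5229 -0.2122  0.3746] rot [ 3.1398e+00  5.0000e-04 -1.5473e+00] F [-0.36  0.41 -0.87] w 0.0007
offset cm [-23.11  -0.56  -0.23] turn -0.03
```

Call:
send_rows(
  motion=[
    {"offset":[-23.2,-0.65,0],"turn":0},
    {"offset":[-23.2,-0.65,0],"turn":0},
    {"offset":[-23.2,-0.65,0],"turn":0},
    {"offset":[-23.2,-0.65,0],"turn":0},
    {"offset":[-23.2,-0.65,0],"turn":0},
    {"offset":[-23.2,-0.65,0],"turn":0},
    {"offset":[-23.2,-0.65,3],"turn":0},
    {"offset":[-23.2,-0.65,3],"turn":0},
  ],
  hand=1,
)

```text
t: 11.65
eef_pos: [0.5227, 0.0194, 0.3417]
ee_rot: [3.134, -0.002, -1.547]
force: [-0.6, -0.3, -0.9]
width: 0.0587
```

```bash
python3 -c "
from h import *
go([.5238,.0195,.229],-np.pi/2+.024)
f=grab_frame('wrist');cv2.imwrite('pics/w2.png',f['frame'])
"
```

```text
t 11.65 pos [0.5227 0.0194 0.3417] rot [ 3.1343e+00 -1.6000e-03 -1.5473e+00] F [-0.56 -0.35 -0.91] w 0.0587
offset cm [-0.02 -0.19 11.27] turn -0.03
```

View pics/w2.png

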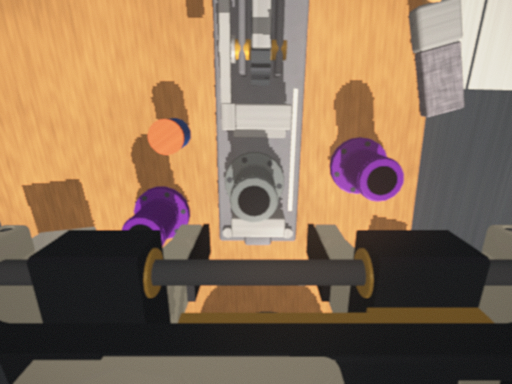

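The wrist view shows the grey cuff (253,195) centred between the fingers, with the moving jaw well back at (257,118). The purple ones are off to the sides. Descending.

Call:
send_rows(
  motion=[
    {"offset":[0,-0.05,0],"turn":0},
    {"offset":[0,-0.05,2],"turn":0},
    {"offset":[0,-0.05,4],"turn":0},
    {"offset":[0,-0.05,5.5],"turn":0},
    {"offset":[0,-0.05,5.5],"turn":0},
    {"offset":[0,-0.05,5.5],"turn":0},
  ],
)

```text
t: 12.3
eef_pos: [0.5253, 0.0195, 0.2916]
ee_rot: [-3.141, -0.0, -1.547]
force: [-0.4, -0.2, 0.2]
width: 0.0874
```

```bash
python3 -c "
from h import *
go([.5238,.0195,.229],-np.pi/2+.024)
"
```

```text
t 12.3 pos [0.5253 0.0195 0.2916] rot [-3.1408e+00 -1.0000e-04 -1.5473e+00] F [-0.36 -0.23  0.22] w 0.0874
offset cm [-0.    0.15  6.26] turn -0.03
```

Call:
send_rows(
  motion=[
    {"offset":[0,0.1,2],"turn":0},
    {"offset":[0,0.12,4],"turn":0},
    {"offset":[0,0.12,5.5],"turn":0},
    {"offset":[0,0.12,6.1],"turn":0},
    {"offset":[0,0.12,6.1],"turn":0},
    {"offset":[0,0.12,6.1],"turn":0},
    {"offset":[0,0.12,6.1],"turn":0},
  ],
)

```text
t: 13.0
eef_pos: [0.524, 0.0199, 0.2308]
ee_rot: [-3.14, 0.001, -1.547]
force: [-0.1, -0.3, -0.2]
width: 0.0874
```

Call:
send_rows(
  motion=[
    {"offset":[0,0,0],"turn":0},
    {"offset":[0,0,0],"turn":0},
    {"offset":[0,0,0],"turn":0},
    {"offset":[0,0,0],"turn":0},
    {"offset":[0,0,0],"turn":0},
    {"offset":[0,0,0],"turn":0},
    {"offset":[0,0,0],"turn":0},
    {"offset":[0,0,0],"turn":0},
  ],
  hand=-1,
  squeeze=15,
)

```text
t: 13.8
eef_pos: [0.5237, 0.0198, 0.2297]
ee_rot: [-3.141, 0.0, -1.547]
force: [0.2, 0.0, -0.3]
width: 0.0416
```

Call:
send_rows(
  motion=[
    {"offset":[0,0,0],"turn":0},
    {"offset":[0,0,0],"turn":0},
    {"offset":[0,0,0],"turn":0},
    {"offset":[0,0,0],"turn":0},
  ],
)

```text
t: 14.2
eef_pos: [0.5236, 0.0198, 0.2297]
ee_rot: [-3.142, 0.0, -1.547]
force: [0.7, 0.8, 0.1]
width: 0.042
```

Gripped at 42 mm, with almost no side force. I'll lift straight up, slowly at first, with a slightly firmer grip.

Call:
send_rows(
  motion=[
    {"offset":[0,0,0],"turn":0},
    {"offset":[0,0,-0.2],"turn":0},
    {"offset":[0,0,-0.5],"turn":0},
    {"offset":[0,0,-1],"turn":0},
    {"offset":[0,0,-1],"turn":0},
  ],
  squeeze=25,
)

```text
t: 14.7
eef_pos: [0.5238, 0.0198, 0.2405]
ee_rot: [-3.14, 0.0, -1.547]
force: [0.5, -0.2, -0.9]
width: 0.0417
```

Call:
send_rows(
  motion=[
    {"offset":[0,0,-1],"turn":0},
    {"offset":[0,0,-3],"turn":0},
    {"offset":[0,0,-5],"turn":0},
    {"offset":[0,0,-7],"turn":0},
    {"offset":[0,0,-9],"turn":0},
    {"offset":[0,0,-10],"turn":0},
    {"offset":[0,0,-10],"turn":0},
    {"offset":[0,0,-10],"turn":0},
  ],
)

```text
t: 15.5
eef_pos: [0.5232, 0.0197, 0.3392]
ee_rot: [3.141, 0.0, -1.547]
force: [0.1, 0.8, -1.6]
width: 0.0421
```

```bash
python3 -c "
from h import *
f=grab_frame('side');cv2.imwrite('pics/s4.png',f['frame'])
go([.502,.281,.339],-np.pi/2+.024)
"
```

```text
t 15.55 pos [0.5231 0.0197 0.3387] rot [ 3.1402e+00 -2.0000e-04 -1.5472e+00] F [-0.07 -0.8  -1.47] w 0.0415
offset cm [-26.17   1.5   -0.03] turn -0.03
```

View pics/s4.png

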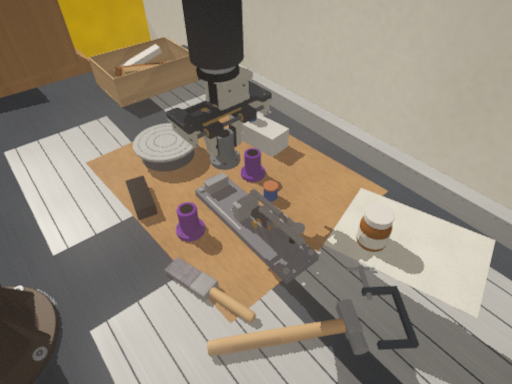

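The cuff hangs upright in the gripper at about (224,150), clear of the clamp. Carrying it to the turntable.

Call:
send_rows(
  motion=[
    {"offset":[-2,0.1,0],"turn":0},
    {"offset":[-5.5,0.3,0],"turn":0},
    {"offset":[-9.5,0.5,0],"turn":0},
    {"offset":[-13.5,0.8,0],"turn":0},
    {"offset":[-17.5,1,0],"turn":0},
    {"offset":[-21.5,1.3,0],"turn":0},
    {"offset":[-24.5,1.5,0],"turn":0},
    {"offset":[-26.2,1.5,0],"turn":0},
  ],
)

```text
t: 16.35
eef_pos: [0.5017, 0.2835, 0.3382]
ee_rot: [3.14, -0.001, -1.545]
force: [1.1, -0.3, -1.1]
width: 0.0419
```

Call:
send_rows(
  motion=[
    {"offset":[0,0,1],"turn":0},
    {"offset":[0,0,3],"turn":0},
    {"offset":[0,0,5],"turn":0},
    {"offset":[0,0,6],"turn":0},
    {"offset":[0,0,6],"turn":0},
    {"offset":[0,0,6],"turn":0},
  ],
)

```text
t: 16.95
eef_pos: [0.5026, 0.281, 0.2798]
ee_rot: [3.142, -0.0, -1.547]
force: [0.5, 0.0, -0.0]
width: 0.0415
```

```bash
python3 -c "
from h import *
go([.502,.281,.260],-np.pi/2+.024)
"
```

```text
t 16.95 pos [0.5026 0.281  0.2798] rot [ 3.1416e+00 -4.0000e-04 -1.5474e+00] F [ 0.46  0.   -0.01] w 0.0415
offset cm [-0.    0.06  1.98] turn -0.03
```

Call:
send_rows(
  motion=[
    {"offset":[0,0,0.5],"turn":0},
    {"offset":[0,0,1],"turn":0},
    {"offset":[0,0,1.5],"turn":0},
    {"offset":[0,0,1.7],"turn":0},
    {"offset":[0,0,1.7],"turn":0},
    {"offset":[0,0,1.7],"turn":0},
  ],
)

```text
t: 17.55
eef_pos: [0.5024, 0.2814, 0.2627]
ee_rot: [-3.142, -0.0, -1.547]
force: [-0.3, 0.1, -1.7]
width: 0.0414
```

Call:
send_rows(
  motion=[
    {"offset":[0,0,0.05],"turn":0},
    {"offset":[0,0,0.1],"turn":0},
    {"offset":[0,0,0.1],"turn":0},
  ],
)

```text
t: 17.85
eef_pos: [0.5023, 0.2814, 0.2617]
ee_rot: [-3.142, 0.0, -1.547]
force: [0.1, -0.2, -1.6]
width: 0.0412
```

Call:
send_rows(
  motion=[
    {"offset":[0,0,0.05],"turn":0},
    {"offset":[0,0,0.1],"turn":0},
    {"offset":[0,0,0.1],"turn":0},
  ],
)

```text
t: 18.15
eef_pos: [0.5023, 0.2813, 0.2606]
ee_rot: [3.142, -0.0, -1.547]
force: [-0.3, 0.0, -1.4]
width: 0.0415
```

Call:
send_rows(
  motion=[
    {"offset":[0,0,0.05],"turn":0},
    {"offset":[0,0,0.1],"turn":0},
    {"offset":[0,0,0.1],"turn":0},
  ],
)

```text
t: 18.45
eef_pos: [0.5023, 0.2814, 0.2597]
ee_rot: [-3.142, 0.0, -1.547]
force: [0.4, 0.4, -0.0]
width: 0.0416
```

Call:
send_rows(
  motion=[
    {"offset":[0,0,0.05],"turn":0},
    {"offset":[0,0,0.05],"turn":0},
  ],
)

```text
t: 18.65
eef_pos: [0.5023, 0.2814, 0.2597]
ee_rot: [-3.141, 0.0, -1.547]
force: [-2.5, -0.4, 4.7]
width: 0.0417
```

The disc now carries the cuff (+4.7 N). Releasing.

Call:
send_rows(
  motion=[
    {"offset":[0,0,0],"turn":0},
    {"offset":[0,0,0],"turn":0},
    {"offset":[0,0,0],"turn":0},
    {"offset":[0,0,0],"turn":0},
    {"offset":[0,0,0],"turn":0},
    {"offset":[0,0,0],"turn":0},
    {"offset":[0,0,0],"turn":0},
    {"offset":[0,0,0],"turn":0},
  ],
  hand=1,
)

```text
t: 19.45
eef_pos: [0.5023, 0.2813, 0.2591]
ee_rot: [3.142, -0.0, -1.547]
force: [-0.8, -0.2, -0.2]
width: 0.0874
```

Call:
send_rows(
  motion=[
    {"offset":[0,0,-1],"turn":0},
    {"offset":[0,0,-3],"turn":0},
    {"offset":[0,0,-6],"turn":0},
    {"offset":[0,0,-9],"turn":0},
    {"offset":[0,0,-12],"turn":0},
    {"offset":[0,0,-15],"turn":0},
    {"offset":[0,0,-15],"turn":0},
    {"offset":[0,0,-15],"turn":0},
  ],
)

```text
t: 20.25
eef_pos: [0.5022, 0.2813, 0.4105]
ee_rot: [-3.14, 0.002, -1.547]
force: [-0.3, 0.1, -1.0]
width: 0.0877
```

```bash
python3 -c "
from h import *
go([.502,.281,.409])
f=grab_frame('side');A=cloud(f);cv2.imwrite('pics/s5.png',f['frame'])
m=(abs(A[...,2]-.12)<.006)&(abs(A[...,0]-.502)<.04)&(abs(A[...,1]-.281)<.04)
print('cuff',m.sum(),cv2.minEnclosingCircle(A[m][:,:2].astype(np.float32)*1000),A[m][:,2].mean(),np.polyfit(A[m][:,0],A[m][:,2],1),np.polyfit(A[m][:,1],A[m][:,2],1))
m=(abs(A[...,2]-.066)<.003)&(abs(A[...,0]-.522)<.02)&(A[...,1]<-.005)&(A[...,1]>-.07)
print('jaw',np.percentile(A[m][:,1],[3,50,97]).round(4))
"
```

```text
t 20.25 pos [0.5022 0.2813 0.4105] rot [-3.1401e+00  1.9000e-03 -1.5470e+00] F [-0.29  0.06 -1.03] w 0.0877
offset cm [0.03 0.02 0.15] turn None
cuff 134 ((500.8935546875, 278.7901916503906), 22.208208084106445) 0.11857597624945972 [0.02405735 0.10655708] [0.04175846 0.10706097]
jaw [-0.0618 -0.0518 -0.041 ]
```

View pics/s5.png

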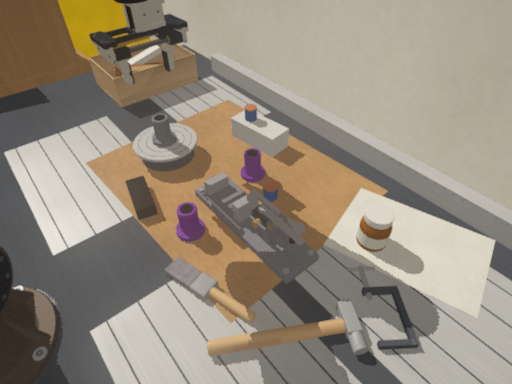

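The cuff stands upright on the disc (162,130), the jaw is back, the bystanders are where they were, and the gripper is clear. Handing in.

```bash
python3 -c "
from station import *
print(job_done())"
```

```text
the job is handed in; nothing more can be done
None
```

I released the clamp, moved the cuff to the turntable and handed the job in at about 20 s of the 64 s; no verdict was reported.

- **Button:** I felt for it with shut fingers and touched it at about 116 mm above the table. I built up to about 15 N vertically (about 16 N in all) and held for about 4 s. The highest reading was about 17 N, well under the 25 N limit. Early in the press, with about 10 N vertically, the side force reached about 7 N because the button swings outward. I moved the tool along with it and that force dropped away.
- **Jaw:** It went back about 25 mm. It was still there in the last picture, against the 19 mm needed.
- **Cuff:** I gripped the barrel at 42 mm and lifted it straight up with no noticeable side force. I lowered it onto the disc in 1 mm and then 0.5 mm steps, with about 5 N at contact, then let go and rose clear.
- **Last checks:** The cuff's axis is about 2–3 mm from the disc's centre and its top is at about 119–120 mm. It looks upright, and its rim slopes at most about 0.04 rad, which is within the depth camera's noise. The bystanders look unmoved in the picture, but I did not measure them. The gripper is about 15 cm clear and touches nothing.
- **Disagreement:** The top and side cameras differed by about 4 mm on where the cuff stood in the clamp. I used a value in between, and the grip closed cleanly there.

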